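# Hold a practice jaw block in the sprung cam clamp

## Robot

A 6-joint arm with a two-finger parallel gripper is mounted at the origin on a cart in front of the work surface, level with it; the furniture and walls round the work are solid. World frame = base frame: x ahead of the robot, y to its left, z up, the work surface at z = 0. Lengths are in m, angles in rad, forces in N, time in s.
With the tool pointing down it reaches from about 0.225 to 0.875 m from the base axis. Payload 3.4 kg.
Tool frame: the origin (TCP) lies between the finger pads; the fingertips stand 11 mm ahead of it and the grasp point (between the pads) lies 8 mm behind it; z points along the fingers, y is the line along which they close (so a half turn about z gives the same grasp; the last joint's range is limited). The gripper opens to 85 mm and grips with 20 to 120 N. Pads are 22 mm wide; open, the fingers measure 114 mm over their backs; the gripper's body (76 mm by 85 mm) begins 54 mm behind the grasp point. The pads swing forward as they close: fully open they stand 13 mm farther back than shut.
Start: joints at [-1.442, 0.276, 1.505, -0, 1.361, -0.121], TCP at [0.142, -0.557, 0.204] pointing down, gripper open.
Joint ranges: [-2.89, 2.89], [-0.75, 2.08], [0.22, 2.7], [-1.18, 4.32], [0.11, 2.71], [-2.7, 2.7]. Speed limits (rad/s): [2.57, 2.57, 3.14, 3.14, 3.14, 3.14].

## Interface

Orientations are given as a unit quaternion [w, x, y, z].
In Python, from rig import manip, imaging gives the robot as it stands. The module is installed in compiled form; this text tells all that it offers.
- The arm moves only by the tool jog_arm, never from a script. Its argument "deltas" is one flat list of numbers, 7 for each row, row after row: the turn, a rotation vector about the world's x, y, z in degrees, then the shift along the world's x, y, z in mm, then the opening, from 0 (shut) to 1 (fully open). In form: [ax, ay, az, tx, ty, tz, gripper, ax, ay, az, tx, ty, tz, gripper, ...]. A call has 1 to 20 rows; each row is the pose to reach, as a shift and turn from the pose commanded when the call began; what a row does not reach only later rows make up. A row lasts 1/10 s, in which the tool goes at most 50 mm and 8.59 degrees, less where a joint would pass 70% of its speed; a pose out of reach is approached as far as the arm can. A call with a gripper value outside its range is refused whole. The fingers move at their own pace and stop on an object; "grip_force" is the grip in N (left out, the last holds). Time passes only in rows, so rows that repeat a pose let the fingers close. It gives the time, the measured TCP pose, the force, the opening and the grip force at its end, in the units of the state.
- manip.get_state(): the state, without advancing time (a new reading comes with each control period).
- imaging.get_image(name): name is "scene" or "side" or "wrist"; returns the picture (400x640x3 uint8, blue, green, red); there is no depth.
- imaging.calibration(name): a dict with "mtx" (3x3 intrinsics, pixels), "dist" ([k1, k2, p1, p2, k3] as OpenCV has them; the pictures are not rectified), "cam_to_world" (4x4, takes a point from camera to world coordinates). Camera axes: x right, y down, z forward; pixel columns grow to the right and rows downward; lengths in m; the calibration is good to about 2 mm. A picture is of the moment at which its call begins: read the wrist's pose just before it. calibration takes no time and is no camera call; for the wrist camera it gives the pose at the moment of the call.
- manip.sign_off(): hands the job in; it is judged then, once.
The state is a dict: "clock": time; "qpos": joint angles; "qd": joint speeds; "effort": joint torques, N m; "position": TCP position; "ee_rot": TCP orientation; "contact_force": force on the tool from outside, world axes, zero at the start; "moment": the same for the moment, N m; "width": finger opening in m; "gripper_force": force on a finger pad.
Only numpy, scipy, OpenCV 4.12 (cv2) and the standard library are available. Lean on these libraries where they do the work, as an engineer would, in place of code of your own. Each camera call takes 0.05 s, during which the arm holds its last target. There are 200 camera calls.

## Task

Set the loose practice jaw block from the near side of the desk into the nest of the cam clamp, teeth up and flat on the nest's floor between the two jaws, and let go of it while the clamp's lever is still at rest. Then take the lever by its knob and swing it to the cam's highest lift, where it points straight out along the clamp's middle line over the index line and the jaws pinch the block, and keep hold of it there: the lever is sprung and has no catch, so you finish still holding it, for the instructor to check the block's seat. Do not knock over or shift the small dropper bottle, the glass dish or the bur block standing round the work.

Things in the scene. Friction and masses are not known exactly. Their poses are not given: they have to be found in the camera images.
- jaw_block: loose practice jaw block: pink base 22 (x) x 58 (y) x 20 (z) mm with a row of six white teeth on top, 29 mm high in all, about 60 g (the one at the desk's far edge is no part of the job); origin at the centre of its underside, z up out of the teeth, y along the row; it starts teeth up on the desk. Grip the pink base across its two ends (58 mm)
- cam_clamp: bench cam clamp, fixed to the desk: grey plate 126 x 92 mm, 11 mm high, x from -90 to +36, y from -46 to +46 mm; origin on the desk under the clamped block's centre; x: closing direction and plate's middle line; y: along the jaws. Guide bars beside the moving jaw (x -50 to -22, y 20.5 to 26.5 mm either side) reach up to 27 mm
- nest_floor (a point): centre of the clamped block's place on the nest's floor, 8 mm above the desk, axes of the clamp. The nest is a recess 3 mm deep in the plate, x -17.5 to +11, y -32.5 to +32.5 mm from here; the block lies in it with its row along y. Jaws open, it has 6 mm of play across: best set down with its centre 3 mm to the -x side of here
- cam_pivot (a point): point on the lever's upright axis, 31.5 mm above the desk, 56 mm to the -x side of the clamp's origin; same axes as the clamp
- cam_lever (a joint): turn of the lever and its eccentric cam, rad: 0 at rest on a pin, pointing to the clamp's -y; grows clockwise seen from above. Lift 8 mm x sin(turn), highest at 1.571: lever pointing to the clamp's -x, straight away from the jaws, over a short black index line; falls again past it, up to a pin at 2.0. A spring drives it back to rest: 0.19 N m at rest, 0.35 at the top (4 N at the knob)
- lever_knob: round black knob, 23 mm thick and 34 mm high, spinning freely on an upright stud at the lever's end, 90 mm from the pivot axis; origin at the centre of its underside, 36.5 mm above the desk, just above the flat steel lever; its top is 70 mm above the desk
- jaw_face: rubber face of the moving jaw, sprung at 6 N/mm: it meets a block lying against the fixed jaw when the jaw has moved 6 mm and presses it with about 12 N at the highest lift; origin at the clamp's origin when open, moving with the jaw to +x
- bond_bottle: small dark dropper bottle with a pale cap, 21 mm thick, 58 mm high, left of the clamp near the desk's edge, a bystander; origin under its centre
- dappen_dish: waisted glass dish, 32 mm wide, 25 mm high, left of the clamp, a bystander; origin under its centre
- bur_block: white block 30 x 62 mm with upright burs, 34 mm high, to the right of the jaw block, a bystander; origin under its centre
- fixed_jaw (a point): top of the fixed steel jaw's face, 27 mm above the desk, at x = +11 mm in the clamp's axes. The open moving jaw's face is at x = -17 mm, as high. Both jaws are only 40 mm long (y -20 to +20), so the block stands out 9 mm past them at either end, where fingers have room
Not all that is in view belongs to the job. What is shaped like the jaw_block but yellow is not meant.

How it is judged:
On the way:
1. the block stands teeth up on the nest's floor between the open jaws, let go, the lever still at rest (z of jaw_block in the frame of nest_floor between -0.002 and 0.002 m and x of jaw_block in the frame of nest_floor between -0.009 and 0.003 m and y of jaw_block in the frame of nest_floor between -0.006 and 0.006 m and angle between jaw_block's own z axis and vertical below 0.1 rad and contact force between the fingers and jaw_block below 0.1 N and value of joint cam_lever below 0.2 rad), for 0.2 s.
At the end, for the whole second after the job is handed in: The fingers hold the knob (over 1 N), lever within 0.15 rad of the highest lift (1.571); the rubber face presses the block with over 6 N; the block, not touched by the robot, stands teeth up (0.08 rad) on the nest's floor, within 2 mm of the fixed jaw, 6 mm of the middle and 0.08 rad of square (value of joint cam_lever between 1.421 and 1.721 rad and contact force between the fingers and lever_knob above 1 N and contact force between jaw_face and jaw_block above 6 N and contact force between each of the arm, the fingers and jaw_block below 0.1 N and z of jaw_block in the frame of nest_floor between -0.002 and 0.002 m and x of jaw_block in the frame of nest_floor between -0.002 and 0.002 m and y of jaw_block in the frame of nest_floor between -0.006 and 0.006 m and angle between the y axis of jaw_block and the y axis of cam_clamp, either way round below 0.08 rad and angle between jaw_block's own z axis and vertical below 0.08 rad); the arm keeps its last pose, push and grip.
It fails at once if the small bottle was shifted by over 20 mm or tipped (distance of bond_bottle from where it was at the start of the episode above 0.02 m or angle between bond_bottle's own z axis and vertical above 0.4 rad).
It fails at once if the glass dish was shifted by over 20 mm or tipped (distance of dappen_dish from where it was at the start of the episode above 0.02 m or angle between dappen_dish's own z axis and vertical above 0.4 rad).
It fails at once if the bur block was shifted by over 20 mm or tipped (distance of bur_block from where it was at the start of the episode above 0.02 m or angle between bur_block's own z axis and vertical above 0.4 rad).
It also fails if it takes over 48 s, if anything falls off the work surface, if the arm or the gripper's body presses on something with over 40 N, if the wrist force passes 120 N, or if a joint passes its speed limit or range.

## Working session

There is one attempt and no reset: what is moved stays moved. The work goes in short steps, Python scripts to look and compute and a tool call to move; the robot and the scene stay as the last step left them, time stands still between calls to the robot, and variables do not carry over. Pictures are saved under pics/ and viewed, at most 10 in all, crops included, and the job is handed in when it is done.

Besides the shell and the picture viewer there is one more tool, called after "Request:" as name(argument=value, ...) on one line, values as JSON. jog_arm: Moves the arm, as the interface text tells. Its arguments: {"type":"object","properties":{"deltas":{"type":"array"},"grip_force":{"type":"number"}},"required":["deltas"]}

```bash
mkdir -p pics
cat > h.py <<'E'
import numpy as np, cv2
from rig import manip, imaging
def ray(cam,px,z,cal=None):
    c=cal or imaging.calibration(cam)
    K=np.array(c["mtx"]);d=np.array(c["dist"]);T=np.array(c["cam_to_world"])
    p=cv2.undistortPoints(np.array(px,float).reshape(-1,1,2),K,d).reshape(-1,2)
    r=(T[:3,:3]@np.c_[p,np.ones(len(p))].T).T;o=T[:3,3]
    return o+r*((z-o[2])/r[:,2])[:,None]
def proj(cam,pts,cal=None):
    c=cal or imaging.calibration(cam)
    W=np.linalg.inv(np.array(c["cam_to_world"]))
    return cv2.projectPoints(np.array(pts,float).reshape(-1,1,3),cv2.Rodrigues(W[:3,:3])[0],W[:3,3],np.array(c["mtx"]),np.array(c["dist"]))[0].reshape(-1,2)
E
python3 - <<'E'
from h import *
np.set_printoptions(precision=3,suppress=True)
for n in("scene","side","wrist"):
    cv2.imwrite(f"pics/{n}0.png",imaging.get_image(n));print(n,imaging.calibration(n)["cam_to_world"])
print(manip.get_state())
E
```

```text
scene [[ 0.858 -0.355  0.371 -0.021]
 [-0.513 -0.602  0.611 -0.869]
 [ 0.006 -0.715 -0.699  1.099]
 [ 0.     0.     0.     1.   ]]
side [[ 0.963 -0.113  0.245  0.253]
 [-0.27  -0.443  0.855 -0.835]
 [ 0.013 -0.889 -0.457  0.535]
 [ 0.     0.     0.     1.   ]]
wrist [[ 0.247 -0.923 -0.295  0.217]
 [-0.969 -0.236 -0.073 -0.539]
 [-0.002  0.304 -0.953  0.374]
 [ 0.     0.     0.     1.   ]]
{'clock': 0.15, 'qpos': array([-1.442,  0.276,  1.506,  0.   ,  1.361, -0.121]), 'qd': array([-0.001, -0.003, -0.003, -0.001, -0.001, -0.001]), 'effort': array([  0.002, -41.714, -24.603,  -0.   ,   0.008,  -0.   ]), 'position': array([ 0.142, -0.557,  0.203]), 'ee_rot': array([-0.001,  0.992,  0.125, -0.   ]), 'contact_force': array([ 0.895,  0.082, -0.755]), 'moment': array([-0.002, -0.019, -0.009]), 'gripper_force': 0.0, 'width': 0.08561809052387062}
```

View pics/scene0.png

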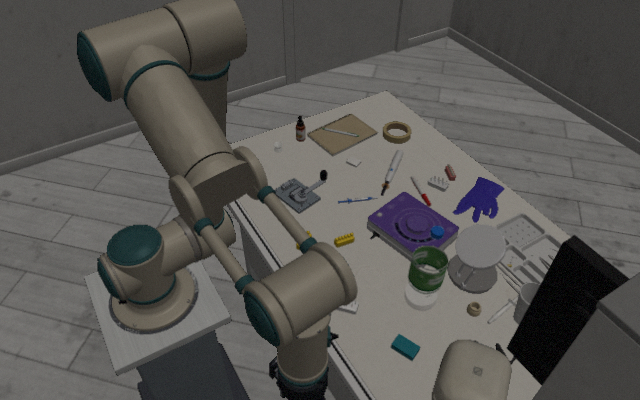

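View pics/side0.png

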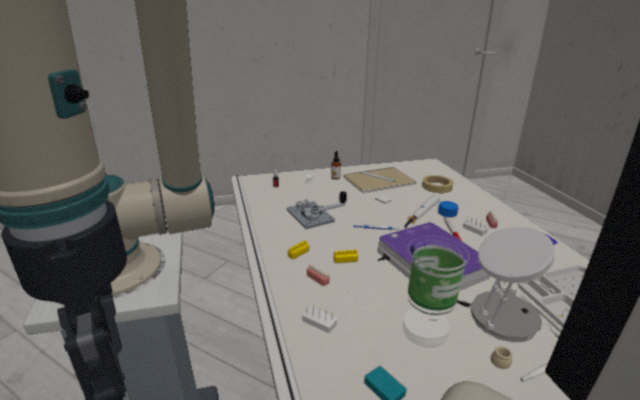

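The side view shows these candidates:
- Near pink block at (318,275), which matches the jaw_block description.
- Far-edge pink block at (491,219), excluded.
- Yellow blocks at (298,250) and (345,256), excluded.

The other items are the bur block at (320,318), the clamp at (310,213) with its knob at (343,198), the small bottle at (276,180) and the dish at (309,179). I'll check the choice in a close crop.

Run:
```python
from h import *
s=cv2.imread("pics/side0.png")
a=cv2.resize(s[165:235,265:365],None,fx=8,fy=8,interpolation=cv2.INTER_CUBIC)[:, :800]
cv2.imwrite("pics/clampcrop.png",a)
b=cv2.resize(s[235:335,285:365],None,fx=6,fy=6,interpolation=cv2.INTER_CUBIC)
cv2.imwrite("pics/blockcrop.png",b)
np.set_printoptions(precision=3,suppress=True)
print(ray("side",[[318,275]],.015),ray("side",[[310,213],[276,187],[309,182]],.01),ray("side",[[343,198]],.053),ray("side",[[320,320]],.02))
```

```text
[[ 0.444 -0.161  0.015]] [[0.502 0.132 0.01 ]
 [0.44  0.334 0.01 ]
 [0.554 0.348 0.01 ]] [[0.594 0.118 0.053]] [[ 0.409 -0.302  0.02 ]]
```

View pics/blockcrop.png

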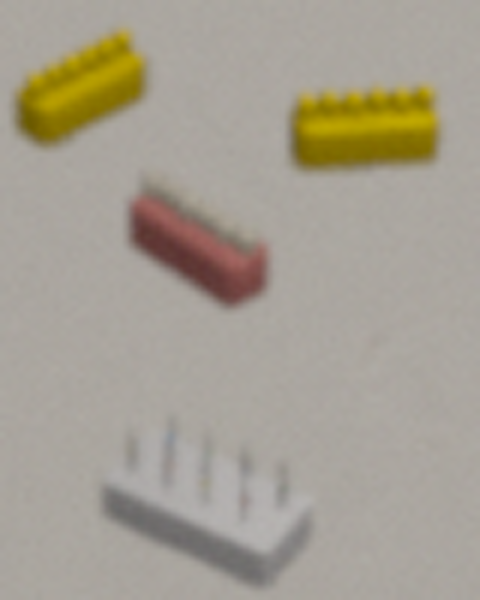

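View pics/clampcrop.png

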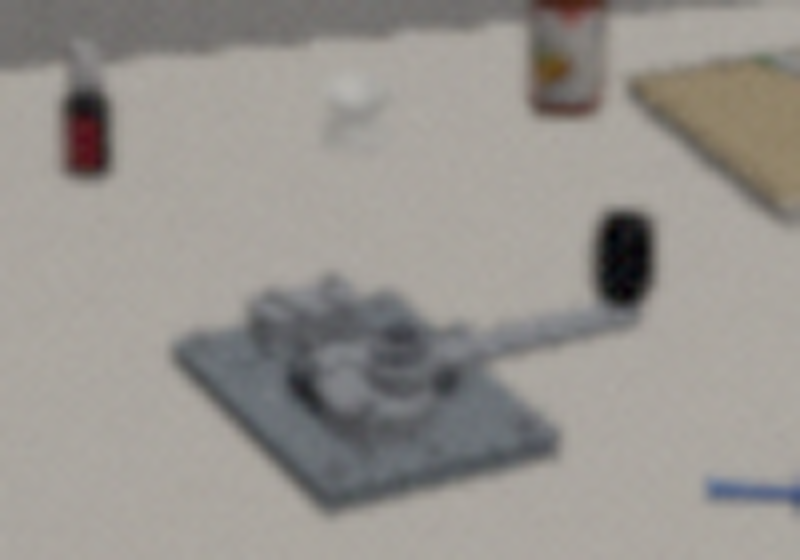

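The near pink block with white teeth is the jaw block. The crop also shows the clamp with its cam side towards the camera and the lever pointing +x_world, so clamp +x is roughly +y_world. Next is a wrist view of the clamp, then one of the block.

Request:
jog_arm(deltas=[0,0,0,398,647,40,1,0,0,0,398,647,40,1,0,0,0,398,647,40,1,0,0,0,398,647,40,1,0,0,0,398,647,40,1,0,0,0,398,647,40,1,0,0,0,398,647,40,1,0,0,0,398,647,40,1,0,0,0,398,647,40,1,0,0,0,398,647,40,1,0,0,0,398,647,40,1,0,0,0,398,647,40,1,0,0,0,398,647,40,1,0,0,0,398,647,40,1,0,0,0,398,647,40,1,0,0,0,398,647,40,1,0,0,0,398,647,40,1,0,0,0,398,647,40,1,0,0,0,398,647,40,1,0,0,0,398,647,40,1])

```text
clock: 2.15
position: [0.5395, 0.0883, 0.2442]
ee_rot: [0.0, 0.992, 0.124, -0.0]
contact_force: [0.1, -0.3, -0.1]
width: 0.0853
gripper_force: 0.0
```

Run:
```python
from h import *
import pickle
c=imaging.calibration("wrist");pickle.dump(c,open("w1.pkl","wb"))
cv2.imwrite("pics/w1.png",imaging.get_image("wrist"));print(manip.get_state()["position"],manip.get_state()["clock"])
```

```text
[0.53959382 0.08847982 0.24416488] 2.2
```

View pics/w1.png

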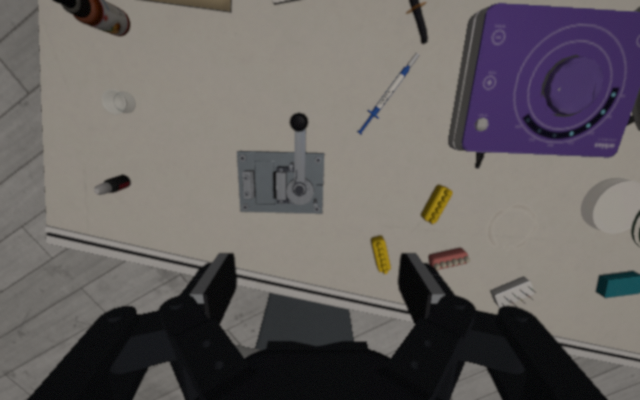

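The wrist view shows the clamp at (281,182), the knob at (299,121), the block at (449,259) and the bur block at (513,292). I'll enlarge the clamp and block.

Run:
```python
from h import *
s=cv2.imread("pics/w1.png")
a=cv2.resize(s[105:220,230:332],None,fx=5,fy=5,interpolation=cv2.INTER_CUBIC)
b=cv2.resize(s[240:280,420:476],None,fx=5,fy=5,interpolation=cv2.INTER_CUBIC)
o=np.zeros((575,790,3),np.uint8);o[:,:510]=a;o[:200,510:790]=b
cv2.imwrite("pics/w1c.png",o)
```

```text
(no output)
```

View pics/w1c.png

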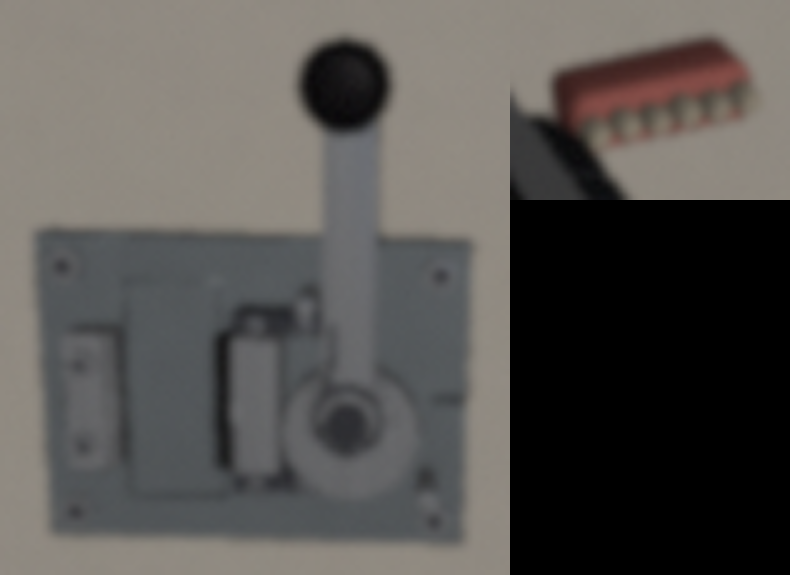

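```bash
cat > fit.py <<'E'
from h import *
def fit(local,world):
    L=np.array(local)[:,:2];W=np.array(world)[:,:2]
    l0,w0=L.mean(0),W.mean(0);A=(L-l0);B=(W-w0)
    th=np.arctan2((A[:,0]*B[:,1]-A[:,1]*B[:,0]).sum(),(A*B).sum())
    R=np.array([[np.cos(th),-np.sin(th)],[np.sin(th),np.cos(th)]])
    t=w0-R@l0
    return th,R,t,W-(L@R.T+t)
E
python3 - <<'E'
from fit import *
import pickle
np.set_printoptions(precision=4,suppress=True)
c=pickle.load(open("w1.pkl","rb"))
px=(np.array([[38,230],[470,240],[465,541],[53,535]])+.5)/5-.5+[230,105]
w=ray("wrist",px,.011,c)
th,R,t,r=fit(np.array([[36,-46],[-90,-46],[-90,46],[36,46]])/1000,w)
print(w,np.degrees(th),t,r)
print("pivot",t+R@[-.056,0],"knob",t+R@[-.056,-.09])
k=(np.array([[345,84]])+.5)/5-.5+[230,105]
print("knob seen top",ray("wrist",k,.068,c))
# bottle, dish
b=np.array([[555-510,78],[752-510,88]])
b=(b+.5)/5-.5+[420,240]
print(ray("wrist",b,.012,c), ray("wrist",[[497,290],[533,282]],.02,c))
print(ray("wrist",[[124,182],[122,103]],.02,c),ray("wrist",[[98,188]],.058,c))
E
```

```text
[[0.5345 0.2041 0.011 ]
 [0.562  0.0836 0.011 ]
 [0.4729 0.062  0.011 ]
 [0.4439 0.1846 0.011 ]] 103.02563166524419 [0.4972 0.1599] [[ 0.0006 -0.0012]
 [-0.0004  0.0011]
 [ 0.0002  0.0001]
 [-0.0004  0.    ]]
pivot [0.5099 0.1053] knob [0.5976 0.1256]
knob seen top [[0.5978 0.125  0.068 ]]
[[ 0.4449 -0.1215  0.012 ]
 [ 0.457  -0.185   0.012 ]] [[ 0.4153 -0.2512  0.02  ]
 [ 0.4437 -0.3027  0.02  ]]
[[0.4512 0.3549 0.02  ]
 [0.5614 0.3625 0.02  ]] [[0.4499 0.3646 0.058 ]]
```

Request:
jog_arm(deltas=[0,0,-15,-40,-250,-20,1,0,0,-15,-40,-250,-20,1,0,0,-15,-40,-250,-20,1,0,0,-15,-40,-250,-20,1,0,0,-15,-40,-250,-20,1,0,0,-15,-40,-250,-20,1,0,0,-15,-40,-250,-20,1,0,0,-15,-40,-250,-20,1])

```text
clock: 3.0
position: [0.4999, -0.1596, 0.2241]
ee_rot: [-0.0, 1.0, -0.006, 0.0]
contact_force: [0.3, 0.5, -0.8]
width: 0.0853
gripper_force: 0.0
```

Run:
```python
from h import *
import pickle
c=imaging.calibration("wrist");pickle.dump(c,open("w2.pkl","wb"))
s=imaging.get_image("wrist");cv2.imwrite("pics/w2.png",s);print(manip.get_state()["position"],manip.get_state()["clock"])
q=proj("wrist",[[.444,-.161,.01]],c)[0];print(q)
x,y=(q-[60,50]).astype(int).clip(0);print(x,y)
cv2.imwrite("pics/w2c.png",cv2.resize(s[y:y+100,x:x+130],None,fx=6,fy=6,interpolation=cv2.INTER_CUBIC))
```

```text
[ 0.50015402 -0.15911022  0.22419083] 3.05
[317.98861047 207.73101483]
257 157
```

View pics/w2c.png

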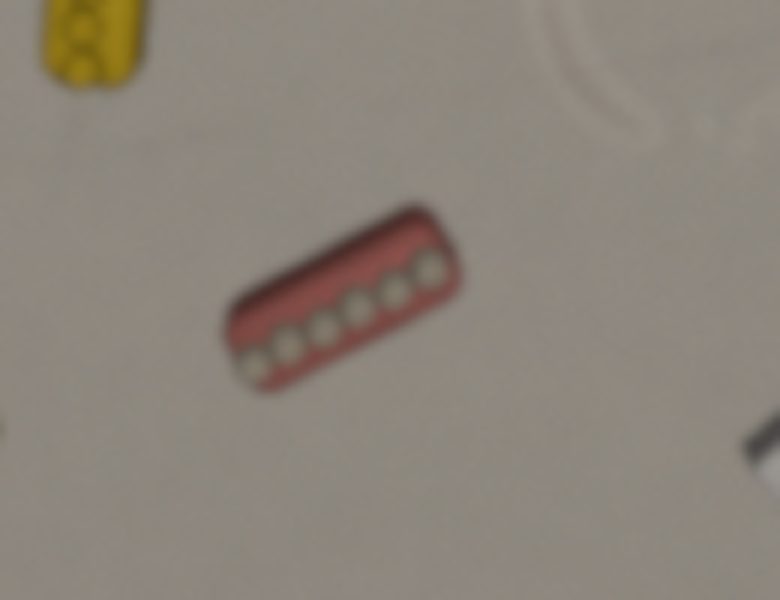

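Run:
```python
from fit import *
import pickle
np.set_printoptions(precision=4,suppress=True)
c=pickle.load(open("w2.pkl","rb"))
f=lambda p,z: ray("wrist",(np.array(p)+.5)/6-.5+[257,157],z,c)
t=f([[255,363],[431,268]],.028);d=t[1]-t[0]
print("teeth",t,t.mean(0),np.linalg.norm(d),np.degrees(np.arctan2(d[1],d[0])))
e=f([[262,392],[460,285],[430,218],[230,325]],.020)
print("top",e,e.mean(0),np.linalg.norm(e[1]-e[0]),np.linalg.norm(e[2]-e[1]))
b=f([[228,308],[415,204]],0);print("bottom edge",b,b.mean(0))
# predicted outlines for a pose guess
m=t.mean(0);th=np.arctan2(d[1],d[0]);u=np.array([np.cos(th),np.sin(th)]);v=np.array([-u[1],u[0]])
P=[[*(m[:2]+a*u*.029+bb*v*.011),z] for z in(0,.02) for a,bb in((-1,-1),(1,-1),(1,1),(-1,1))]
print((proj("wrist",P,c)-[257,157]+.5)*6-.5)
```

```text
teeth [[ 0.4367 -0.1345  0.028 ]
 [ 0.4594 -0.1754  0.028 ]] [ 0.4481 -0.155   0.028 ] 0.046848596779986866 -60.97025101261493
top [[ 0.4262 -0.1353  0.02  ]
 [ 0.4526 -0.1825  0.02  ]
 [ 0.469  -0.1755  0.02  ]
 [ 0.4433 -0.1283  0.02  ]] [ 0.4478 -0.1554  0.02  ] 0.054090335185161695 0.017848052074402935
bottom edge [[ 0.4407 -0.1262  0.    ]
 [ 0.4669 -0.1726  0.    ]] [ 0.4538 -0.1494  0.    ]
[[265.3233 369.042 ]
 [468.3246 259.713 ]
 [424.7768 184.4177]
 [219.8836 296.8551]
 [260.6302 399.1683]
 [473.312  285.2448]
 [427.7086 206.6428]
 [212.9466 323.9681]]
```

Block centre is about (0.4475, -0.155) with its row at 119°, and the clamp origin is (0.4972, 0.1599) with yaw 103°. Now the grasp.

Request:
jog_arm(deltas=[0,0,29,-52,5,-144,1,0,0,29,-52,5,-144,1,0,0,29,-52,5,-144,1,0,0,29,-52,5,-144,1,0,0,29,-52,5,-144,1,0,0,29,-52,5,-165,1,0,0,29,-52,5,-185,1,0,0,29,-52,5,-200,1,0,0,29,-52,5,-210,1,0,0,29,-52,5,-210,1,0,0,29,-52,5,-210,0,0,0,29,-52,5,-210,0,0,0,29,-52,5,-210,0,0,0,29,-52,5,-210,0,0,0,29,-52,5,-210,0,0,0,29,-52,5,-210,0,0,0,29,-52,5,-210,0], grip_force=40)

```text
clock: 4.75
position: [0.4481, -0.1552, 0.014]
ee_rot: [0.0, 0.97, 0.245, 0.0]
contact_force: [0.9, -0.7, 0.2]
width: 0.0001
gripper_force: 0.0
```

Run:
```python
from h import *
import pickle
c=imaging.calibration("wrist");pickle.dump(c,open("w3.pkl","wb"))
s=imaging.get_image("wrist");cv2.imwrite("pics/w3.png",s);d=imaging.get_image("side");cv2.imwrite("pics/s3.png",d)
o=np.zeros((600,800,3),np.uint8)
o[:250,:400]=cv2.resize(s,(400,250));o[:,400:]=cv2.resize(d[225:325,265:332],(400,600),interpolation=cv2.INTER_CUBIC)
o[250:600,:400]=cv2.resize(s[150:390,180:460],(400,350),interpolation=cv2.INTER_CUBIC)
cv2.imwrite("pics/v3.png",o);print(manip.get_state())
```

```text
{'clock': 4.85, 'qpos': array([-4.80242237e-01,  3.21180552e-01,  1.98934612e+00, -8.17289644e-05,
        8.31047958e-01,  5.96540606e-01]), 'qd': array([ 0.00079118, -0.00019756,  0.0001874 ,  0.00045292,  0.00196367,
        0.00143056]), 'effort': array([-1.67771093e-03, -3.64559162e+01, -1.66669786e+01, -3.71039459e-04,
        6.08513401e-04,  1.38508126e-04]), 'position': array([ 0.44811122, -0.15520464,  0.01392602]), 'ee_rot': array([ 2.85405125e-05,  9.69641888e-01,  2.44529360e-01, -1.33335581e-05]), 'contact_force': array([0.41274224, 0.77765539, 0.27466966]), 'moment': array([-0.05158537,  0.05669549,  0.01895307]), 'gripper_force': 0.0, 'width': -5.357028247671959e-05}
```

View pics/v3.png

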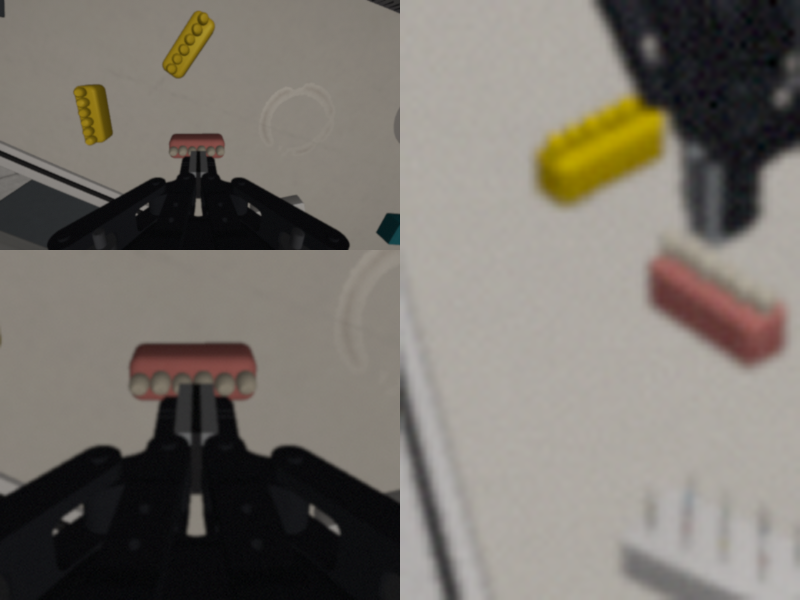

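Run:
```python
from h import *
import pickle
np.set_printoptions(precision=4,suppress=True)
for z in (0,.003,.01,.014,.02,.03): print(z,proj("side",[[.448,-.155,z]]),proj("wrist",[[.448,-.155,z]]))
f=lambda p:[265+(p[0]-400)/5.97,225+p[1]/6]
print("tip px",f((710,240)))
for z in(0,.003,.01,.02,.03):print(z,ray("side",[f((710,240))],z),ray("side",[f((660,240)),f((775,298))],z+0))
print("bottom front corners side",ray("side",[f((652,303)),f((748,362)),f((785,340))],0))
# wrist-view measurement: teeth ends, crop scale 1/1.43 
g=lambda p:[180+p[0]*.7,150+(p[1]-250)*240/350]
print(ray("wrist",[g((138,384)),g((247,383))],.028), ray("wrist",[g((134,350)),g((252,350))],0.0), g((197,384)))
print(imaging.calibration("wrist")["cam_to_world"])
```

```text
0 [[318.6876 278.554 ]] [[316.1961 224.7191]]
0.003 [[318.703  277.4553]] [[316.1841 226.3626]]
0.01 [[318.7393 274.8773]] [[316.1546 230.3894]]
0.014 [[318.7601 273.395 ]] [[316.1368 232.8198]]
0.02 [[318.7916 271.1589]] [[316.1088 236.6573]]
0.03 [[318.8444 267.398 ]] [[316.0578 243.622 ]]
tip px [316.9262981574539, 265.0]
0 [[ 0.4578 -0.1043  0.    ]] [[ 0.4391 -0.0995  0.    ]
 [ 0.4716 -0.1464  0.    ]]
0.003 [[ 0.4567 -0.1084  0.003 ]] [[ 0.438  -0.1036  0.003 ]
 [ 0.4703 -0.1503  0.003 ]]
0.01 [[ 0.454 -0.118  0.01 ]] [[ 0.4356 -0.1132  0.01  ]
 [ 0.4675 -0.1593  0.01  ]]
0.02 [[ 0.4502 -0.1317  0.02  ]] [[ 0.4321 -0.127   0.02  ]
 [ 0.4634 -0.1722  0.02  ]]
0.03 [[ 0.4463 -0.1453  0.03  ]] [[ 0.4286 -0.1407  0.03  ]
 [ 0.4593 -0.185   0.03  ]]
bottom front corners side [[ 0.4263 -0.1378  0.    ]
 [ 0.4512 -0.1806  0.    ]
 [ 0.4678 -0.1717  0.    ]]
[[ 0.4366 -0.1335  0.028 ]
 [ 0.4593 -0.1746  0.028 ]] [[ 0.4379 -0.1265  0.    ]
 [ 0.4656 -0.1777  0.    ]] [317.9, 241.8857142857143]
[[ 0.4745 -0.8387 -0.2674  0.5156]
 [-0.8803 -0.4521 -0.1438 -0.1192]
 [-0.0003  0.3036 -0.9528  0.185 ]
 [ 0.      0.      0.      1.    ]]
```

The view shows the shut fingers over the teeth at wrist (318,242), with the block untouched. By side-camera ray, the tips look to be about 36 mm up. I'll lift 50 mm and measure the tip against the reported TCP.

Request:
jog_arm(deltas=[0,0,0,0,0,50,0,0,0,0,0,0,50,0,0,0,0,0,0,50,0])

```text
clock: 5.15
position: [0.4491, -0.1557, 0.065]
ee_rot: [0.001, 0.97, 0.245, 0.001]
contact_force: [-0.6, 0.3, -1.0]
width: -0.0002
gripper_force: 0.0
```

Run:
```python
from h import *
np.set_printoptions(precision=4,suppress=True)
st=manip.get_state();print(st["position"],st["width"],st["contact_force"],st["clock"])
d=imaging.get_image("side");cv2.imwrite("pics/s4.png",d)
w=imaging.get_image("wrist");cv2.imwrite("pics/w4.png",w)
p=st["position"]
for z in (-.02,-.011,0,.011,.02): print(z,proj("side",[p+[0,0,z]]),proj("wrist",[p+[0,0,z]]))
old=cv2.imread("pics/s3.png").astype(int)
g=d.max(2); print("side dark rows col312-324",[(c,np.where(g[220:290,c]<75)[0].max(initial=-1)+220) for c in range(308,330,2)])
g0=old.max(2);print("before",[(c,np.where(g0[220:290,c]<75)[0].max(initial=-1)+220) for c in range(308,330,2)])
def pink(im):
    h=cv2.cvtColor(im,cv2.COLOR_BGR2HSV);m=((h[...,0]>170)|(h[...,0]<6))&(h[...,1]>90);m[:250]=0;m[300:]=0;m[:,:290]=0;m[:,345:]=0
    y,x=np.where(m);return len(x),x.mean(),y.mean()
print([pink(cv2.imread(f"pics/{n}.png")) for n in("side0","s3","s4")])
gw=w.max(2);print("wrist finger top rows",[(c,gw[180:300:6,c].tolist()) for c in(300,312,318,324)])
```

```text
[ 0.4491 -0.1557  0.065 ] -0.00021135339317608528 [-0.568   0.2627 -0.9585] 5.15
-0.02 [[319.4961 261.7956]] [[318.6725 220.9853]]
-0.011 [[319.5479 258.3147]] [[318.732  225.8041]]
0 [[319.6119 254.0116]] [[318.8122 232.301 ]]
0.011 [[319.6768 249.6541]] [[318.902 239.579]]
0.02 [[319.7305 246.048 ]] [[318.9839 246.2176]]
side dark rows col312-324 [(308, np.int64(221)), (310, np.int64(222)), (312, np.int64(227)), (314, np.int64(236)), (316, np.int64(242)), (318, np.int64(230)), (320, np.int64(243)), (322, np.int64(242)), (324, np.int64(241)), (326, np.int64(231)), (328, np.int64(229))]
before [(308, np.int64(242)), (310, np.int64(243)), (312, np.int64(247)), (314, np.int64(262)), (316, np.int64(252)), (318, np.int64(262)), (320, np.int64(263)), (322, np.int64(262)), (324, np.int64(260)), (326, np.int64(251)), (328, np.int64(249))]
[(160, np.float64(317.5125), np.float64(276.6125)), (164, np.float64(317.5060975609756), np.float64(276.6707317073171)), (162, np.float64(317.35185185185185), np.float64(276.6358024691358))]
wrist finger top rows [(300, [139, 137, 132, 75, 127, 101, 124, 115, 139, 139, 139, 139, 13, 12, 20, 10, 14, 15, 13, 12]), (312, [138, 138, 131, 77, 131, 101, 125, 114, 139, 138, 126, 52, 50, 50, 50, 49, 90, 64, 14, 15]), (318, [138, 138, 131, 77, 132, 89, 117, 113, 138, 139, 123, 12, 7, 12, 10, 10, 26, 28, 27, 26]), (324, [139, 139, 132, 76, 131, 104, 124, 113, 138, 139, 125, 53, 53, 53, 53, 52, 95, 21, 11, 12])]
```

Run:
```python
from h import *
np.set_printoptions(precision=4,suppress=True)
st=manip.get_state();p=st["position"];print(p)
w=cv2.imread("pics/w4.png").max(2).astype(int)
print([(c,w[236:252,c].tolist()) for c in(308,312,318,324,328)])
print("cols row 250",w[250,295:342].tolist())
for r in(241,244,246):
  for s in(242,244,246):
    A=[];b=[]
    for cam,px in(("wrist",(318,r)),("side",(319.5,s))):
        P0=ray(cam,[px],0.)[0];P1=ray(cam,[px],.1)[0];d=(P1-P0)/np.linalg.norm(P1-P0)
        M=np.eye(3)-np.outer(d,d);A.append(M);b.append(M@P0)
    x=np.linalg.lstsq(np.vstack(A),np.hstack(b),rcond=None)[0];print(r,s,x-p)
```

```text
[ 0.4474 -0.1548  0.0634]
[(308, [138, 138, 139, 136, 126, 101, 72, 55, 52, 54, 53, 52, 53, 53, 53, 52]), (312, [139, 139, 139, 136, 126, 101, 71, 55, 52, 53, 52, 53, 51, 51, 50, 51]), (318, [139, 139, 138, 136, 123, 92, 52, 18, 12, 10, 12, 12, 10, 10, 12, 11]), (324, [139, 139, 139, 137, 125, 101, 71, 55, 54, 53, 53, 53, 54, 53, 53, 53]), (328, [140, 139, 139, 138, 128, 108, 83, 70, 67, 65, 63, 61, 59, 55, 54, 53])]
cols row 250 [100, 85, 80, 79, 78, 79, 78, 79, 76, 66, 58, 54, 53, 53, 52, 53, 52, 50, 43, 31, 18, 10, 8, 12, 18, 34, 45, 52, 54, 53, 52, 52, 52, 54, 59, 69, 78, 79, 80, 80, 79, 80, 82, 92, 108, 124, 134]
241 242 [0.0046 0.0035 0.0276]
241 244 [0.0036 0.0024 0.0237]
241 246 [0.0027 0.0012 0.0199]
244 242 [0.0038 0.0026 0.0284]
244 244 [0.0028 0.0015 0.0246]
244 246 [0.0019 0.0003 0.0208]
246 242 [0.0033 0.0021 0.029 ]
246 244 [0.0023 0.0009 0.0252]
246 246 [ 0.0013 -0.0003  0.0214]
```

Both cameras put the shut fingertips about 24 mm behind the reported TCP, not 11 mm ahead, while the arm's own z agrees with both cameras. I'll go by the measured value, descend with the fingers partly open, and check the tip height.

Request:
jog_arm(deltas=[0,0,0,0,0,0,0.85,0,0,0,0,0,0,0.85,0,0,0,0,0,0,0.85,0,0,0,0,0,0,0.85,0,0,0,0,0,-30,0.85,0,0,0,0,0,-55,0.85,0,0,0,0,0,-70,0.85,0,0,0,0,0,-79,0.85,0,0,0,0,0,-79,0.85,0,0,0,0,0,-79,0.85])

```text
clock: 6.25
position: [0.4486, -0.1554, -0.0147]
ee_rot: [0.0, 0.97, 0.245, 0.0]
contact_force: [-0.4, -1.0, 0.3]
width: 0.0729
gripper_force: 0.0
```

Run:
```python
from h import *
np.set_printoptions(precision=4,suppress=True)
st=manip.get_state();p=st["position"];print(p,st["width"],st["contact_force"])
d=imaging.get_image("side");cv2.imwrite("pics/s5.png",d);g=d.max(2)
u=np.array([.469,-.883,0])
for s in(-1,1):
    for k in (.036,.044): print(s,k,[proj("side",[[*(p+s*k*u)[:2],z]])[0].round(1).tolist() for z in(0,.01,.02,.03)])
print([(c,int(np.where(g[215:310,c]<75)[0].max(initial=-1)+215)) for c in range(292,346,2)])
```

```text
[ 0.4486 -0.1554 -0.0147] 0.07288601165192554 [-0.4329 -1.0242  0.2579]
-1 0.036 [[308.0, 271.5], [308.0, 267.9], [308.0, 264.2], [308.0, 260.5]]
-1 0.044 [[305.7, 269.9], [305.7, 266.3], [305.6, 262.7], [305.6, 259.0]]
1 0.036 [[330.6, 286.1], [330.7, 282.4], [330.8, 278.6], [330.9, 274.8]]
1 0.044 [[333.2, 287.9], [333.4, 284.1], [333.5, 280.3], [333.6, 276.5]]
[(292, 214), (294, 233), (296, 243), (298, 243), (300, 247), (302, 255), (304, 264), (306, 263), (308, 262), (310, 245), (312, 245), (314, 246), (316, 246), (318, 248), (320, 250), (322, 253), (324, 256), (326, 258), (328, 264), (330, 277), (332, 278), (334, 277), (336, 275), (338, 267), (340, 266), (342, 264), (344, 263)]
```

Request:
jog_arm(deltas=[0,0,0,0,0,-6,0.85,0,0,0,0,0,-11.5,0.85,0,0,0,0,0,-11.5,0.85,0,0,0,0,0,-11.5,0,0,0,0,0,0,-11.5,0,0,0,0,0,0,-11.5,0,0,0,0,0,0,-11.5,0,0,0,0,0,0,-11.5,0], grip_force=40)

```text
clock: 7.1
position: [0.4483, -0.1552, -0.0264]
ee_rot: [0.0, 0.97, 0.245, 0.0]
contact_force: [-0.0, 0.2, 2.5]
width: 0.0572
gripper_force: 43.2
```

Request:
jog_arm(deltas=[0,0,0,0,0,40,0,0,0,0,0,0,80,0,0,0,0,0,0,80,0])

```text
clock: 7.4
position: [0.452, -0.1572, 0.0577]
ee_rot: [0.004, 0.97, 0.245, 0.004]
contact_force: [1.1, -0.2, -0.8]
width: 0.0568
gripper_force: 43.7
```

Run:
```python
from fit import *
import pickle
np.set_printoptions(precision=4,suppress=True)
px=(np.array([[175,347],[332,508],[556,436]])+.5)/8-.5+[265,165]
w=ray("side",px,.011);th,R,t,r=fit(np.array([[36,46],[-90,46],[-90,-46]])/1000,w);print("side clamp",np.degrees(th),t,r)
k=(np.array([[625,258]])+.5)/8-.5+[265,165];print("knob",ray("side",k,.053))
st=manip.get_state();p=st["position"];print(p,st["width"],st["clock"])
c=imaging.calibration("wrist");s=imaging.get_image("wrist");d=imaging.get_image("side")
cv2.imwrite("pics/w6.png",s);cv2.imwrite("pics/s6.png",d)
o=np.zeros((300,800,3),np.uint8)
q=proj("wrist",[p+[0,0,.045]],c)[0];x,y=(q-[50,40]).astype(int);print("wrist crop",x,y)
o[:,:400]=cv2.resize(s[y:y+75,x:x+100],(400,300),interpolation=cv2.INTER_CUBIC)
q=proj("side",[p+[0,0,.04]])[0];x,y=(q-[33,25]).astype(int);print("side crop",x,y)
o[:,400:]=cv2.resize(d[y:y+50,x:x+67],(400,300),interpolation=cv2.INTER_CUBIC)
cv2.imwrite("pics/v6.png",o)
for z in(.026,.046,.055): print(z,proj("wrist",[p+[0,0,z]],c))
```

```text
side clamp 103.58515685564863 [0.4937 0.1523] [[ 0.0027  0.0009]
 [ 0.0001 -0.0042]
 [-0.0027  0.0033]]
knob [[0.5957 0.1252 0.053 ]]
[ 0.452  -0.1572  0.0577] 0.05681185737715158 7.4
wrist crop 267 228
side crop 288 216
0.026 [[316.8382 251.0855]]
0.046 [[317.1624 269.5128]]
0.055 [[317.3384 279.511 ]]
```

View pics/v6.png

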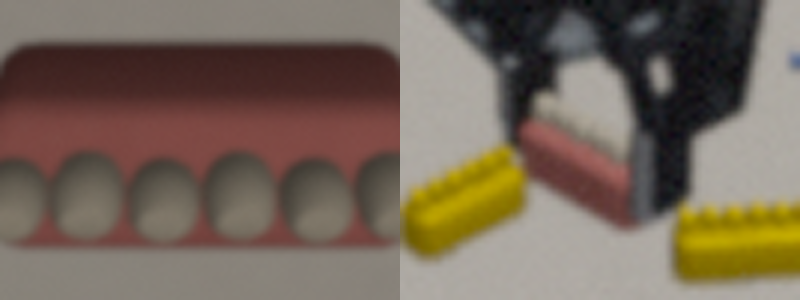

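Run:
```python
from h import *
np.set_printoptions(precision=4,suppress=True)
# state unchanged since v6 apart from 2 camera calls; use pose now vs then via relative geometry
c=dict(imaging.calibration("wrist"));st=manip.get_state();p=st["position"];print(p)
a=np.array([.883,.469])  # tool x
for r,z in((238.4,.0264),(254,.0464),(288.9,.0464),(278.,.0545)):
    w=ray("wrist",[[317,r]],p[2]+z,c)[0];print(r,(w-p)[:2]@a)
```

```text
[ 0.4486 -0.1554  0.054 ]
238.4 0.008304003767208702
254 0.009223027162717274
288.9 -0.010966287430348704
278.0 0.0007749382964904345
```

Request:
jog_arm(deltas=[0,0,74.7,49.5,312.5,0,0,0,0,74.7,49.5,312.5,0,0,0,0,74.7,49.5,312.5,0,0,0,0,74.7,49.5,312.5,0,0,0,0,74.7,49.5,312.5,0,0,0,0,74.7,49.5,312.5,0,0,0,0,74.7,49.5,312.5,0,0,0,0,74.7,49.5,312.5,0,0,0,0,74.7,49.5,312.5,0,0,0,0,74.7,49.5,312.5,0,0,0,0,74.7,49.5,312.5,0,0,0,0,74.7,49.5,312.5,0,0,0,0,74.7,49.5,312.5,0,0,0,0,74.7,49.5,312.5,-30,0,0,0,74.7,49.5,312.5,-48,0,0,0,74.7,49.5,312.5,-48,0,0,0,74.7,49.5,312.5,-48,0])

```text
clock: 9.2
position: [0.4978, 0.1572, 0.0056]
ee_rot: [-0.0, 0.623, 0.782, -0.0]
contact_force: [0.5, -0.6, -0.1]
width: 0.0568
gripper_force: 43.6
```

Run:
```python
from h import *
import pickle
np.set_printoptions(precision=4,suppress=True)
st=manip.get_state();p=st["position"];print(p,st["ee_rot"],st["width"],st["contact_force"],st["clock"])
c=imaging.calibration("wrist");pickle.dump((c,p),open("w7.pkl","wb"));s=imaging.get_image("wrist");cv2.imwrite("pics/w7.png",s)
th=np.radians(103.03);R=np.array([[np.cos(th),-np.sin(th)],[np.sin(th),np.cos(th)]]);t=np.array([.4972,.1599])
def C(x,y,z): return [*(t+R@[x,y]),z]
q=proj("wrist",[C(.036,.046,.011),C(.036,-.046,.011),C(.011,.02,.027),C(.011,-.02,.027),C(-.017,.02,.027),C(-.017,-.02,.027)],c);print(q)
o=s[100:400,120:520];cv2.imwrite("pics/v7.png",cv2.resize(o,(800,600),interpolation=cv2.INTER_CUBIC))
```

```text
[0.4978 0.1572 0.0056] [-0.      0.6227  0.7825 -0.0001] 0.05678894493880962 [ 0.5096 -0.6325 -0.1056] 9.2
[[242.7559 178.5654]
 [395.1076 178.4422]
 [284.3761 227.224 ]
 [353.8017 227.1595]
 [286.0565 269.8632]
 [351.9662 269.7952]]
```

View pics/v7.png

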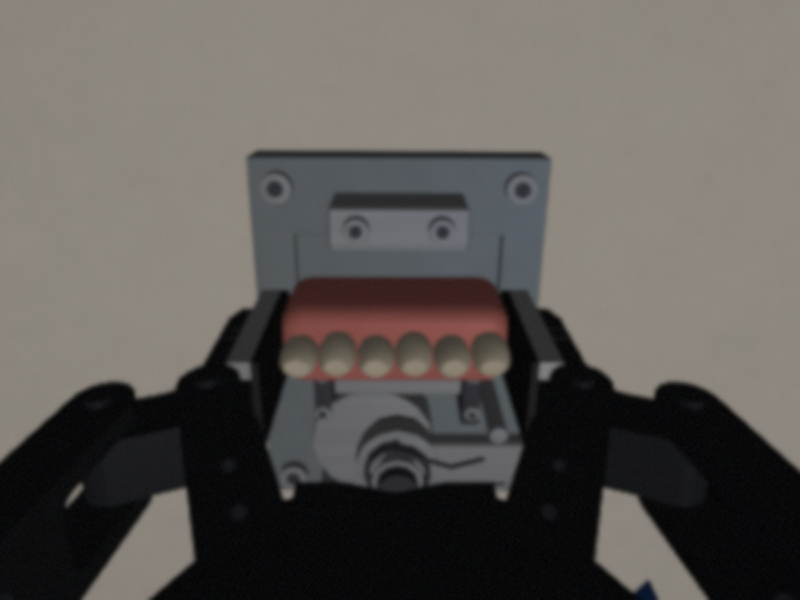

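The view shows the block level between the fingers, the plate corners at crop (248,156) and (549,156) as predicted, the fixed jaw's edge at y≈247 and the recess corners at (297,235) and (501,235). I'll check the numbers before lowering.

Run:
```python
from h import *
import pickle
np.set_printoptions(precision=4,suppress=True)
c,p=pickle.load(open("w7.pkl","rb"))
th=np.radians(103.03);R=np.array([[np.cos(th),-np.sin(th)],[np.sin(th),np.cos(th)]]);t=np.array([.4972,.1599])
f=lambda q,z:((ray("wrist",(np.array(q)+.5)/2-.5+[120,100],z,c)[:,:2]-t)@R)*1000
print("plate",f([[248,157],[549,157]],.011))
print("jaw edge front/back",f([[330,247],[467,247],[332,207],[465,207]],.027))
print("recess",f([[297,235],[501,235]],.011))
print("screws",f([[275,188],[522,188]],.011))
zb=p[2]+.0264
print("block top far edge",f([[300,380],[500,380]],zb+.02),"near top",f([[395,308]],zb+.02),"near bottom",f([[300,279],[490,279]],zb))
print("block ends",f([[283,340],[508,340]],zb+.02),"teeth",f([[299,357],[491,355]],zb+.027))
print("tcp",(p[:2]-t)@R*1000)
```

```text
plate [[ 36.194   45.3833]
 [ 36.1189 -45.471 ]]
jaw edge front/back [[ 13.4651  19.6964]
 [ 13.4263 -19.5875]
 [ 25.5304  18.7061]
 [ 25.4963 -18.559 ]]
recess [[ 11.0221  31.9229]
 [ 10.9599 -32.3915]]
screws [[ 26.4484  37.8571]
 [ 26.3816 -37.9671]]
block top far edge [[-13.5142  25.7565]
 [-13.5812 -26.1343]] near top [[7.35   1.1069]] near bottom [[  5.7553  27.9163]
 [  5.7004 -25.7802]]
block ends [[ -1.6811  29.4319]
 [ -1.7455 -27.4752]] teeth [[ -2.0818  24.281 ]
 [ -1.5794 -22.0136]]
tcp [-2.7751  0.0656]
```

Everything agrees: the block centre is at clamp x ≈ -3 mm and y ≈ +1 mm. Lower and release.

Request:
jog_arm(deltas=[0,0,0,0,0,-8,0,0,0,0,0,0,-14,0,0,0,0,0,0,-18,0,0,0,0,0,0,-21,0,0,0,0,0,0,-23,0,0,0,0,0,0,-23.5,0,0,0,0,0,0,-23.5,0])

```text
clock: 9.95
position: [0.4977, 0.1573, -0.0181]
ee_rot: [0.0, 0.622, 0.783, 0.0]
contact_force: [0.4, 0.0, -0.3]
width: 0.0566
gripper_force: 43.7
```

Request:
jog_arm(deltas=[0,0,0,0,0,0,0.78,0,0,0,0,0,0,0.78,0,0,0,0,0,0,0.78,0,0,0,0,0,0,0.78,0,0,0,0,0,0,0.78,0,0,0,0,0,20,0.78,0,0,0,0,0,60,0.78,0,0,0,0,0,90,0.78,0,0,0,0,0,90,0.78,0,0,0,0,0,90,0.78])

```text
clock: 10.95
position: [0.4979, 0.1573, 0.0724]
ee_rot: [0.0, 0.622, 0.783, 0.001]
contact_force: [0.7, 0.3, -1.0]
width: 0.0666
gripper_force: 0.0
```

Run:
```python
from h import *
import pickle
np.set_printoptions(precision=4,suppress=True)
st=manip.get_state();p=st["position"];print(p,st["ee_rot"],st["qpos"],st["width"],st["contact_force"],st["clock"])
c=imaging.calibration("wrist");pickle.dump((c,p),open("w8.pkl","wb"));s=imaging.get_image("wrist");cv2.imwrite("pics/w8.png",s)
th=np.radians(103.03);R=np.array([[np.cos(th),-np.sin(th)],[np.sin(th),np.cos(th)]]);t=np.array([.4972,.1599])
# pink mask extents in clamp coords at z=.028 (block top) 
h=cv2.cvtColor(s,cv2.COLOR_BGR2HSV);m=(((h[...,0]>168)|(h[...,0]<8))&(h[...,1]>70)).astype(np.uint8)
n,l,stt,cen=cv2.connectedComponentsWithStats(m);o=np.argsort(-stt[1:,4])[:3]+1
for i in o:
    print(stt[i]);pts=np.argwhere(l==i)[:,::-1].astype(np.float32);r=cv2.minAreaRect(pts);b=cv2.boxPoints(r)
    print(((ray("wrist",b,.028,c)[:,:2]-t)@R)*1000)
print("knob expected px",proj("wrist",[[.5976,.1256,.07]],c),"side knob",proj("side",[[.5976,.1256,.053]]))
```

```text
[0.4979 0.1573 0.0724] [0.0005 0.6224 0.7827 0.0005] [ 0.1728  0.3072  1.817  -0.      1.0159 -0.0543] 0.06662056371118472 [ 0.7041  0.3023 -0.9563] 10.95
[282 194  70  18 965]
[[ -2.1206  29.5631]
 [ 12.0893  28.766 ]
 [ 10.9468 -26.3989]
 [ -3.3153 -26.6653]]
[283 216  68  10 421]
[[-14.7828  29.0984]
 [ -6.8337  28.8047]
 [ -6.8814 -26.0546]
 [-14.8357 -26.341 ]]
[391 307   3   2   3]
[[-96.2137 -67.0144]
 [-95.1188 -67.8435]
 [-96.2237 -68.8576]
 [-97.3215 -68.0286]]
knob expected px [[441.2536 298.9202]] side knob [[343.2731 196.6814]]
```

The block sits at clamp x ≈ -3.8, y ≈ +1.4 mm. Next I'll take the knob, with the tips stopping just above the lever.

Request:
jog_arm(deltas=[0,0,0,50,-16,0,0.78,0,0,0,99.8,-32,0,0.78,0,0,0,99.8,-32,0,0.78,0,0,0,99.8,-32,0,0.78,0,0,0,99.8,-32,-25,0.78,0,0,0,99.8,-32,-45,0.78,0,0,0,99.8,-32,-56,0.78,0,0,0,99.8,-32,-56,0.78,0,0,0,99.8,-32,-56,0,0,0,0,99.8,-32,-56,0,0,0,0,99.8,-32,-56,0,0,0,0,99.8,-32,-56,0,0,0,0,99.8,-32,-56,0,0,0,0,99.8,-32,-56,0,0,0,0,99.8,-32,-56,0], grip_force=40)

```text
clock: 12.5
position: [0.5981, 0.1255, 0.017]
ee_rot: [0.001, 0.622, 0.783, 0.001]
contact_force: [-1.3, 0.4, 6.2]
width: 0.0214
gripper_force: 39.3
```

Run:
```python
import numpy as np
a=np.radians(13.03)
for f in range(5,95,5):
    b=a-np.radians(f);print(f,*np.round([90*(np.cos(b)-np.cos(a)),90*(np.sin(b)-np.sin(a))],1))
```

```text
5 1.4 -7.7
10 2.2 -15.5
15 2.3 -23.4
20 1.7 -31.2
25 0.4 -39.0
30 -1.6 -46.6
35 -4.2 -54.0
40 -7.5 -61.1
45 -11.3 -67.9
50 -15.8 -74.4
55 -20.8 -80.5
60 -26.3 -86.1
65 -32.2 -91.2
70 -38.6 -95.7
75 -45.4 -99.7
80 -52.5 -103.1
85 -59.8 -105.9
90 -67.4 -108.0
```

Request:
jog_arm(deltas=[0,0,0,1.4,-7.7,1,0,0,0,0,2.2,-15.5,1,0,0,0,0,2.3,-23.4,1,0,0,0,0,1.7,-31.2,1,0,0,0,0,0.4,-39,1,0,0,0,0,-1.6,-46.6,1,0,0,0,0,-4.2,-54,1,0,0,0,0,-7.5,-61.1,1,0,0,0,0,-11.3,-67.9,1,0,0,0,0,-11.3,-67.9,1,0])

```text
clock: 13.5
position: [0.5857, 0.0564, 0.0171]
ee_rot: [0.0, 0.623, 0.782, -0.0]
contact_force: [0.4, 3.2, 3.9]
width: 0.0215
gripper_force: 39.8
```

Request:
jog_arm(deltas=[0,0,0,-4.5,-6.5,0,0,0,0,0,-9.5,-12.6,0,0,0,0,0,-15,-18.2,0,0,0,0,0,-20.9,-23.3,0,0,0,0,0,-27.3,-27.8,0,0,0,0,0,-34.1,-31.8,0,0,0,0,0,-41.2,-35.2,0,0,0,0,0,-48.5,-38,0,0,0,0,0,-56.1,-40.1,0,0,0,0,0,-56.1,-40.1,0,0,0,0,0,-56.1,-40.1,0,0,0,0,0,-56.1,-40.1,0,0])

```text
clock: 14.7
position: [0.5302, 0.0176, 0.017]
ee_rot: [0.0, 0.623, 0.782, 0.001]
contact_force: [2.9, 5.5, 3.4]
width: 0.0214
gripper_force: 39.8
```

Run:
```python
from h import *
np.set_printoptions(precision=4,suppress=True)
st=manip.get_state();p=st["position"];print(p,st["width"],st["gripper_force"],st["contact_force"],st["clock"],st["qd"])
v=p[:2]-[.5099,.1053];print("turn",np.radians(103.03-90)-np.arctan2(v[1],v[0]),np.hypot(*v))
c=imaging.calibration("wrist");s=imaging.get_image("wrist");cv2.imwrite("pics/w9.png",s)
d=imaging.get_image("side");cv2.imwrite("pics/s9.png",d)
th=np.radians(103.03);R=np.array([[np.cos(th),-np.sin(th)],[np.sin(th),np.cos(th)]]);t=np.array([.4972,.1599])
for cam,im in(("wrist",s),("side",d)):
    h=cv2.cvtColor(im,cv2.COLOR_BGR2HSV);m=(((h[...,0]>168)|(h[...,0]<8))&(h[...,1]>70)).astype(np.uint8)
    q=proj(cam,[[*t,.02]])[0];print(cam,q)
    n,l,S,C=cv2.connectedComponentsWithStats(m)
    for i in range(1,n):
        if S[i,4]>15 and np.hypot(*(C[i]-q))<60:
            b=cv2.boxPoints(cv2.minAreaRect(np.argwhere(l==i)[:,::-1].astype(np.float32)))
            print(S[i],((ray(cam,b,.028)[:,:2]-t)@R*1000).tolist())
# bystanders unchanged?
a=cv2.imread("pics/side0.png")
for n,(x,y) in dict(bottle=(276,180),dish=(309,179),bur=(320,318)).items():
    print(n,np.abs(a[y-14:y+14,x-16:x+16].astype(int)-d[y-14:y+14,x-16:x+16]).mean())
```

```text
[0.5302 0.0176 0.017 ] 0.021350503847544416 39.830985032022 [2.8962 5.4699 3.3512] 14.7 [ 0.0005  0.002  -0.0021 -0.0007  0.0013 -0.0001]
turn 1.5709888772051976 0.08998537035431049
wrist [318.8175 -31.6946]
side [305.9783 205.7258]
[273 179   5   7  30] [[208.70196635162773, 14.948536586325634], [202.72948322834208, 3.3207428696849166], [157.81174345957814, 22.562747954593274], [163.58858531542597, 33.799432337199256]]
[296 202  19  11  67] [[-5.165862159545389, 36.715904704059895], [6.00049139139783, -27.651118767445485], [-32.659188844081, -13.904104863368138], [-42.31727790007526, 48.10392153831051]]
bottle 1.6369047619047619
dish 36.37983630952381
bur 1.3671875
```

Run:
```python
from h import *
np.set_printoptions(precision=1,suppress=True)
th=np.radians(103.03);R=np.array([[np.cos(th),-np.sin(th)],[np.sin(th),np.cos(th)]]);t=np.array([.4972,.1599])
d=cv2.imread("pics/s9.png");h=cv2.cvtColor(d,cv2.COLOR_BGR2HSV)
m=((h[...,0]>168)|(h[...,0]<8))&(h[...,1]>70)
for r in range(198,218): print(r,''.join('#' if m[r,c] else '.' for c in range(288,328)))
for cx in(0,-4):
    print(cx,proj("side",[[*(t+R@[cx/1000-.011,y]),z] for z in(.008,.028) for y in(.0304,-.0276)]).tolist(),
      proj("side",[[*(t+R@[cx/1000+.011,y]),.028] for y in(.0304,-.0276)]).tolist())
print("plate",proj("side",[[*(t+R@[x,y]),.011] for x,y in((.036,.046),(-.09,.046),(-.09,-.046))]).tolist())
```

```text
198 ........................................
199 ........................................
200 ........................................
201 ........................................
202 ........................###.............
203 ....................##.####.............
204 .................##########.............
205 ............##########..................
206 .........#########......................
207 ........#######.........................
208 ........######..........................
209 ........######..........................
210 .........####...........................
211 .........####...........................
212 ...........##...........................
213 ........................................
214 ........................................
215 ........................................
216 ........................................
217 ........................................
0 [[298.20395003329764, 213.2449418122691], [316.18491594414513, 208.97533533418908], [298.11745202387965, 206.96689754563656], [316.244051566685, 202.79915858113554]] [[294.75550591709526, 203.87900731481042], [312.68496095062477, 199.83839098682787]]
-4 [[298.82166364221183, 213.82937943951882], [316.83815348989526, 209.53561097130142], [298.73989960267266, 207.53856249353967], [316.90265540123096, 203.347052990088]] [[295.3591381255317, 204.43346179462813], [313.3242211021096, 200.3701781186794]]
plate [[286.31743550827304, 206.8002259976631], [305.8914467736626, 225.7656197793748], [335.5607670749236, 218.20350479828582]]
```

The block reads as seated and the lever turn is 1.571 rad, with about 4 N at the knob as expected. Handing in.

```bash
python3 -c "
from rig import manip
print(manip.sign_off())"
```

```text
the job is handed in; nothing more can be done
None
```

The job is handed in at about 15 s with the block placed in the nest and let go, and the lever swung to the highest lift (1.571 rad by the measured knob position) and still held; I couldn't measure the jaw's pinch force, the dish was hidden from the side camera at the end, and sign-off returned no verdict.

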